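# Zero the turns counter of the tube mixer

### The job

Get the tube mixer ready for the next batch: first take the sprung brake off the counter by drawing its round handle along the slot, away from the dial, and sideways into the holding notch so that it stays there by itself. Then turn the big bar-shaped reset knob clockwise, back to its zero stop; never drag it round against the brake. Leave the brake parked off and everything else on the bench where it is.

Things in the scene. Friction and masses are not known exactly. Their poses are not given: they have to be found in the camera images.
- mixer: Fixed white tube mixer; housing 170 mm (its x) by 310 mm (its y, -165 to +145), flat top 60 mm above the table. Origin on the table. Its x points away from the robot at yaw 0. Place and yaw vary. At its -y end (y -185 to -263) a rotor with tubes, 150 mm high. On top: reset knob at (0, -70) mm; steel gate plate (90 x 98 mm, top 80 mm above the table) with the brake handle at (0, 50) mm.
- mixer_top (a point): Point on the housing's flat top above the mixer's origin, 60 mm above the table; same axes as the mixer.
- knob_grip (a point): Middle of the reset knob's black bar grip, on its axis, 96 mm above the table; turns with the knob, its -x axis points to the bar's pointed end. Bar 72 mm long, 16 wide, 40 high (74 to 114 mm above the table), white line at the pointed end, on a grey drum 90 mm across. A lug under the pointed end reaches 64 mm from the axis.
- stop_post (a point): Top of the zero stop: an 8 mm steel post on the housing, 59 mm from the knob's axis towards the mixer's front, up to 84 mm above the table. The knob's lug (10 mm wide, 74 to 84 mm above the table) meets it at zero.
- knob (a joint): Angle of the reset knob in rad, 0 at the zero stop (pointed end towards the mixer's -x) and growing anticlockwise seen from above, up to 4.0. Starts between 1.4 and 3.6 rad, so it mostly needs more than one grasp. Turns stiffly (about 0.06 N m) and stays where it is left; with the brake on it drags at about 0.25 N m and must not be turned.
- handle_grip (a point): Centre of the upright round black brake handle, 30 mm across and 45 mm tall, from 84 to 129 mm above the table (the point is 107 mm above it). A 12 mm stem below it runs in the slot of the gate plate.
- brake (a joint): Travel of the sprung brake slide in m along the mixer's +y (away from the knob): 0 with the rubber shoe on the knob's drum, 0.040 at the far end of the slot. The spring pulls it back with 6.6 N at 0 and 9 N at 0.040. Reads 0.029 when parked in the notch.
- handle (a joint): Sideways place of the handle in m along the mixer's +x: 0 in the straight slot, 0.0235 at the far wall of the notch. It can move sideways only when the brake is drawn beyond 0.035. A lip 6 mm high lies between slot and notch: past 0.0205 the handle may come back 6 mm or more towards the knob and then the spring holds it in the notch.
- notch (a point): Where the centre of the brake handle is when it is parked in the notch: at (22, 79) mm in the mixer's frame, 107 mm above the table. Fixed to the mixer, same axes.
- tube_rack: Bystander: white rack with capped tubes, 100 x 180 x 108 mm, loose, beyond the mixer. Origin under its centre.
- foam_block: Bystander: blue foam block with a clear box and two tubes, 100 x 120 x 106 mm, loose, beyond the mixer. Origin under its centre.
- folders: Bystander: card folders with a capped tube on top, 310 x 230 x 27 mm, loose, left of the mixer. Origin under its centre.
- case: Bystander: flat white case, 122 x 162 x 49 mm, loose, right of the mixer. Origin under its centre.
- jar: Bystander: amber jar, 56 mm across, 85 mm high, loose, in front of the mixer. Origin under its centre.
- spatula: Bystander: steel spatula with a black handle, 180 mm long lying in front of the mixer, loose. Origin on the table under its middle.
- beaker: Bystander: glass beaker, 66 mm across, 75 mm high, loose, beyond the mixer to the left. Origin under its centre.

How it is judged:
By the outcome, as a careful person would: the job done as asked, in the order asked, and still so for the second after the job is handed in, with the robot touching nothing.
It also fails if it takes over 72 s, if anything falls off the work surface, if the arm or the gripper's body presses on something with over 40 N, if the wrist force passes 120 N, or if a joint passes its speed limit or range.

### The arm

A 6-joint arm with a two-finger parallel gripper is mounted at the origin on the work surface. World frame = base frame: x ahead of the robot, y to its left, z up, the work surface at z = 0. Lengths are in m, angles in degrees, forces in N, time in s.
With the tool pointing down it reaches from about 0.35 to 0.975 m from the base axis. Payload 17.4 kg.
Tool frame: the origin (TCP) lies at the very end of the fingers, on their centre line; the grasp point (between the pads) lies 19 mm behind it; z points along the fingers, x is the direction in which the jaws open and shut, and the axes are right-handed (so a half turn about z gives the same grasp; the last joint's range is limited). The gripper opens to 85 mm and grips with 20 to 120 N. Pads are 22 mm wide; open, the fingers measure 114 mm over their backs; the gripper's body (76 mm by 85 mm) begins 54 mm behind the grasp point. The pads swing forward as they close: fully open they stand 13 mm farther back than shut.
Start: joints at [62.98, 6.646, 82.598, -0, 90.757, -2.166], TCP at [0.284, 0.612, 0.231] pointing down, gripper open.
Joint ranges: [-162.19, 162.19], [-47.58, 125.68], [4.15, 143.07], [-65.23, 245.23], [0.69, 171.88], [-170.13, 170.13]. Speed limits (degrees/s): [108.29, 108.29, 127.2, 180, 180, 180].

### API

Orientations are given as [roll, pitch, yaw] about the fixed x, y, z axes, in that order (R = Rz(yaw) Ry(pitch) Rx(roll)).
In Python, from cell import sensors, snapshot, calibration, env gives the robot as it stands.
- The arm moves only by the shell command python3 -m inch 'ROWS'. ROWS is JSON, one flat list of numbers, 7 for each row, row after row: the turn, a rotation vector about the tool's x, y, z in degrees, then the shift along the tool's x, y, z in mm, then the finger opening in mm, from 0 to 85.4. In form: [rx, ry, rz, dx, dy, dz, claw, rx, ry, rz, dx, dy, dz, claw, ...]. A call has exactly 8 rows; each row is the pose to reach, as a shift and turn from the pose measured when the call began, along the tool's axes at that moment; what a row does not reach only later rows make up. A row lasts 1/8 s, in which the tool goes at most 62.5 mm and 10.7 degrees, less where a joint would pass 70% of its speed; a pose out of reach is approached as far as the arm can. A call with a gripper value outside its range is refused whole. The fingers move at their own pace and stop on an object; the grip force is fixed at half the most. Time passes only in rows, so rows that repeat a pose let the fingers close, or fill a call up. It gives the time, the measured TCP pose, the force and the opening at its end, in the units of the state.
- sensors.state(): the state, without advancing time (a new reading comes with each control period).
- snapshot(name): name is "scene" or "top"; returns the picture (420x560x3 uint8, blue, green, red); there is no depth.
- calibration(name): a dict with "intrinsics" (3x3 intrinsics, pixels), "world_from_camera" (4x4, takes a point from camera to world coordinates). Camera axes: x right, y up, looking along -z (the intrinsics and any distortion apply to the point x, -y, -z); pixel columns grow to the right and rows downward; lengths in m; the calibration is good to about 2 mm. A picture is of the moment at which its call begins. calibration takes no time and is no camera call.
- env.sign_off(): hands the job in, once; it reports no verdict.
The state is a dict: "clock": time; "joint_pos": joint angles; "joint_velocities": joint speeds; "joint_efforts": joint torques, N m; "eef_pos": TCP position; "orientation": TCP orientation; "ft_force": force on the tool from outside, world axes, zero at the start; "wrist_torque": the same for the moment, N m; "gripper_width": finger opening in m.
Only numpy, scipy, OpenCV 4.12 (cv2) and the standard library are available. Lean on these libraries where they do the work, as an engineer would, in place of code of your own. Each camera call takes 0.05 s, during which the arm holds its last target.

## Working session

There is one attempt and no reset: what is moved stays moved. The work goes in short steps, Python scripts to look and compute and a shell command to move; the robot and the scene stay as the last step left them, time stands still between calls to the robot, and variables do not carry over. Pictures are saved under pics/ and viewed, and the job is handed in when it is done.

```bash
ls; mkdir -p pics; python3 - <<'E'
from cell import sensors, snapshot, calibration
import cv2
s=sensors.state(); print(s)
for n in("scene","top"):
    cv2.imwrite(f"pics/{n}0.png",snapshot(n)); print(n,calibration(n))
E
```

```text
pics
{'clock': 0.0, 'joint_pos': array([ 6.29798122e+01,  6.67678169e+00,  8.26364897e+01,  5.91615351e-04,
        9.07553217e+01, -2.16512284e+00]), 'joint_velocities': array([ 0.00520256, -0.01548513,  0.03886467, -0.10274566,  0.02090382,
       -0.09077571]), 'joint_efforts': array([ 6.28368580e-04, -7.31989288e+01, -6.32488775e+01,  1.00543036e-04,
        6.25917441e-03, -1.09944390e-04]), 'eef_pos': array([0.28363309, 0.6123131 , 0.23052283]), 'orientation': array([-1.79996817e+02,  6.85217615e-02,  6.51449444e+01]), 'ft_force': array([-0.59011637, -0.40355595, -0.48658425]), 'wrist_torque': array([ 0.00824488, -0.00591946, -0.06746915]), 'gripper_width': 0.08506991314305132}
scene {'intrinsics': array([[465.98851777,   0.        , 284.50149358],
       [  0.        , 465.98851777, 213.24503041],
       [  0.        ,   0.        ,   1.        ]]), 'world_from_camera': array([[-0.22023668, -0.83293663,  0.50765379,  1.23812482],
       [ 0.97543886, -0.18600403,  0.11798955,  0.17183406],
       [-0.00385217,  0.52117086,  0.85344367,  1.21710895],
       [ 0.        ,  0.        ,  0.        ,  1.        ]])}
top {'intrinsics': array([[509.78710146,   0.        , 271.53442098],
       [  0.        , 509.78710146, 214.75849155],
       [  0.        ,   0.        ,   1.        ]]), 'world_from_camera': array([[ 4.57991201e-02,  9.70094719e-01, -2.38366686e-01,
         2.98639851e-01],
       [-9.98950599e-01,  4.45657259e-02, -1.05639055e-02,
         5.35208213e-03],
       [ 3.74995500e-04,  2.38600362e-01,  9.71117772e-01,
         1.25926329e+00],
       [ 0.00000000e+00,  0.00000000e+00,  0.00000000e+00,
         1.00000000e+00]])}
```

View pics/scene0.png

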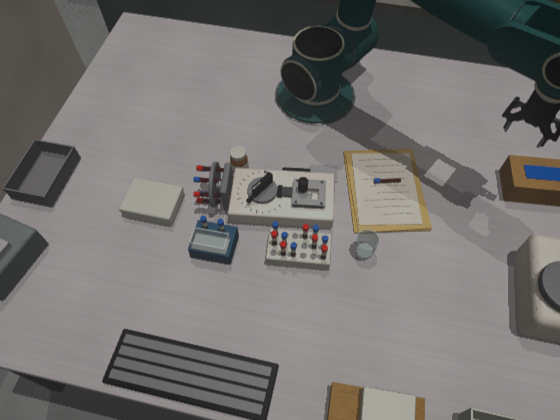

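View pics/top0.png

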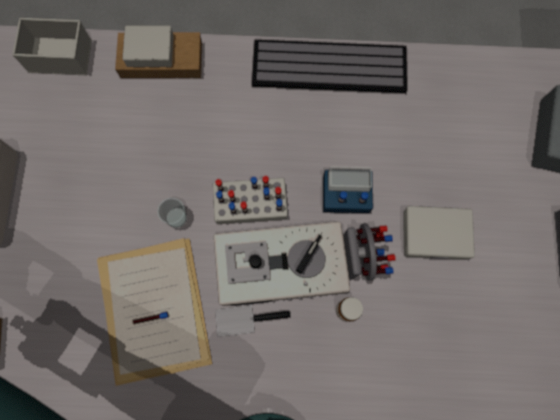

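```bash
python3 - <<'E'
import cv2
a=cv2.imread("pics/top0.png")[210:320,200:360]; cv2.imwrite("pics/top0z.png",cv2.resize(a,None,fx=5,fy=5,interpolation=cv2.INTER_CUBIC))
a=cv2.imread("pics/scene0.png")[140:240,190:350]; cv2.imwrite("pics/scene0z.png",cv2.resize(a,None,fx=5,fy=5,interpolation=cv2.INTER_CUBIC))
E
```

```text
(no output)
```

View pics/top0z.png

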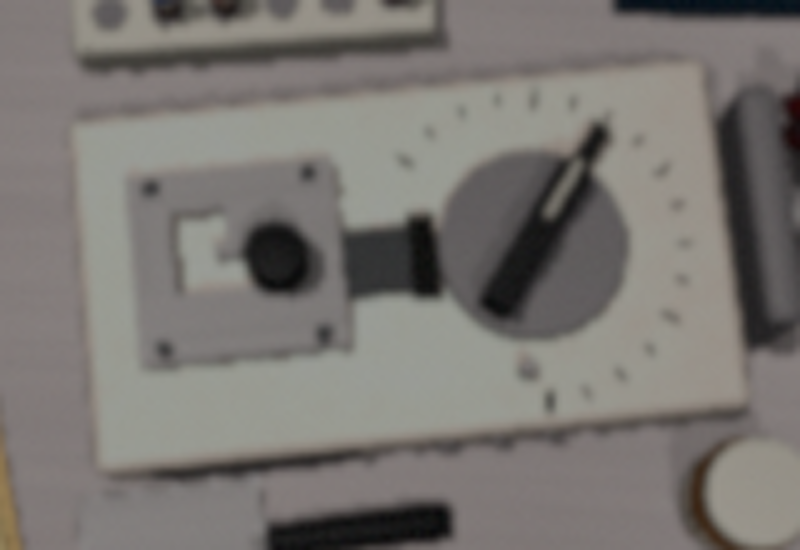

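View pics/scene0z.png

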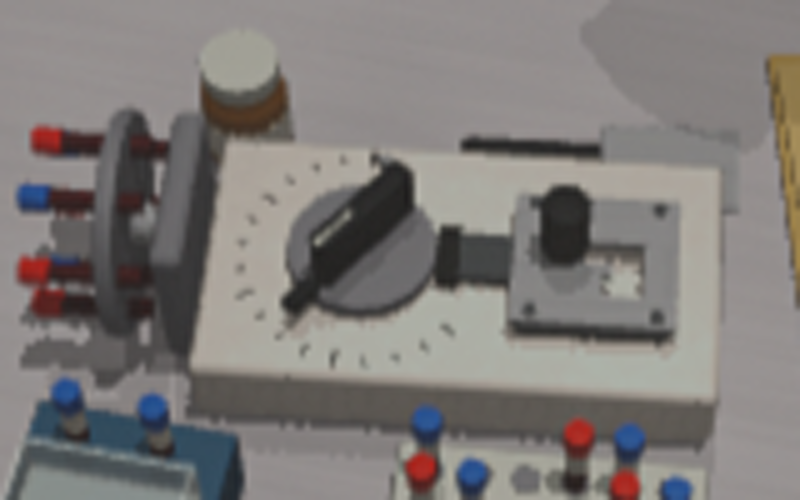

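```bash
cat > h.py <<'E'
import numpy as np, cv2
from cell import sensors, snapshot, calibration
def ray(n,uv):
    c=calibration(n);K=c["intrinsics"];T=c["world_from_camera"]
    d=np.array([(uv[0]-K[0,2])/K[0,0],-(uv[1]-K[1,2])/K[1,1],-1])
    return T[:3,3],T[:3,:3]@d
def onz(n,uv,z):
    o,d=ray(n,uv); return o+d*(z-o[2])/d[2]
def proj(n,p):
    c=calibration(n);K=c["intrinsics"];T=c["world_from_camera"]
    q=T[:3,:3].T@(np.asarray(p)-T[:3,3]); return K[0,0]*q[0]/-q[2]+K[0,2], K[1,1]*(-q[1])/-q[2]+K[1,2]
def inter(n1,uv1,n2,uv2):
    A=[];b=[]
    for n,uv in((n1,uv1),(n2,uv2)):
        o,d=ray(n,uv);d=d/np.linalg.norm(d);P=np.eye(3)-np.outer(d,d);A.append(P);b.append(P@o)
    return np.linalg.lstsq(np.vstack(A),np.hstack(b),rcond=None)[0]
E
cat > m.py <<'E'
from h import *
def zt(p): return ((p[0]+.5)/5-.5+200,(p[1]+.5)/5-.5+210)
def zs(p): return ((p[0]+.5)/5-.5+190,(p[1]+.5)/5-.5+140)
def fit(P):
    # corners TL(+x,+y) TR(+x,-y) BR(-x,-y) BL(-x,+y)
    M=np.array([[.085,.145],[.085,-.165],[-.085,-.165],[-.085,.145]])
    a=M[:,0]+1j*M[:,1]; b=P[:,0]+1j*P[:,1]
    r=np.vdot(a-a.mean(),b-b.mean()); yaw=np.angle(r); t=b.mean()-np.exp(1j*yaw)*a.mean()
    res=np.abs(b-t-np.exp(1j*yaw)*a)
    return t.real,t.imag,yaw,res
P=np.array([onz("top",zt(p),.06)[:2] for p in [(75,124),(704,61),(747,407),(102,471)]])
print("top",fit(P)); x,y,yaw,_=fit(P)
Q=np.array([onz("scene",zs(p),.06)[:2] for p in [(716,400),(190,373),(228,140),(720,168)]])
print("scene",fit(Q))
def W(mx,my,z,x=x,y=y,yaw=yaw):
    c,s=np.cos(yaw),np.sin(yaw); return np.array([x+c*mx-s*my,y+s*mx+c*my,z])
if __name__=="__main__":
    print("handle top z.129: top",onz("top",zt((277,257)),.129),"scene",onz("scene",zs((566,200)),.129),"model",W(0,.05,.129),"inter",inter("top",zt((277,257)),"scene",zs((566,200))))
    print("knob axis drum z.074?",onz("top",zt((535,245)),.074),"model",W(0,-.07,.074))
    a=onz("top",zt((600,133)),.079);b=W(0,-.07,.079); v=(a-b)[:2]; print("lug",np.linalg.norm(v),np.degrees(np.arctan2(v[1],v[0])-yaw)-180)
    a=onz("top",zt((497,303)),.114);v=(b-a)[:2]; print("tail",np.linalg.norm(v),np.degrees(np.arctan2(v[1],v[0])-yaw)-180)
    a=onz("scene",zs((295,303)),.079); v=(a-W(0,-.07,.079))[:2]; print("lug sc",np.linalg.norm(v),np.degrees(np.arctan2(v[1],v[0])-yaw)-180)
    for n,q in(("notch",W(.022,.079,.107)),("h",W(0,.05,.107)),("knob",W(0,-.07,.096))): print(n,q)
E
python3 m.py
```

```text
top (np.float64(0.477112971793421), np.float64(0.000281079603442657), np.float64(0.14483509324435415), array([0.00394765, 0.00292029, 0.00459948, 0.00424494]))
scene (np.float64(0.4803759931348068), np.float64(-0.0007956691209211973), np.float64(0.15330021756911807), array([0.00344849, 0.00205639, 0.00325169, 0.00325594]))
handle top z.129: top [0.46814572 0.04966376 0.129     ] scene [0.46942713 0.04766223 0.129     ] model [0.46989651 0.04975757 0.129     ] inter [0.46849252 0.04862317 0.12796425]
knob axis drum z.074? [ 0.48760224 -0.06873354  0.074     ] model [ 0.48721602 -0.068986    0.074     ]
lug 0.061317345891592503 -216.009259497461
tail 0.03823016067663307 -218.24548599751205
lug sc 0.06037839426909787 -216.3377322198832
notch [0.48748061 0.08162917 0.107     ]
h [0.46989651 0.04975757 0.107     ]
knob [ 0.48721602 -0.068986    0.096     ]
```

```bash
cat >> h.py <<'E'
from scipy.spatial.transform import Rotation as Ro
def rel(p,yaw=None,s=None):
    s=s or sensors.state(); R=Ro.from_euler('xyz',s['orientation'],degrees=True)
    d=R.inv().apply(np.asarray(p)-s['eef_pos'])*1000
    out="shift "+str(np.round(d,1))
    if yaw is not None:
        out+=" turn "+str(np.round((R.inv()*Ro.from_euler('xyz',[180,0,yaw],degrees=True)).as_rotvec(degrees=True),2))
    print(out,"| pos",np.round(s['eef_pos'],4),"rpy",np.round(s['orientation'],2),"F",np.round(s['ft_force'],1),"T",np.round(s['wrist_torque'],2),"w",round(s['gripper_width'],4),"t",s['clock'],"j",np.round(s['joint_pos'],1))
E
python3 -c "
from h import *
rel([.4695,.049,.2],98.4)"
```

```text
shift [-433.   405.4   31.1] turn [-2.000e-02  6.000e-02 -3.326e+01] | pos [0.2837 0.6123 0.2306] rpy [-1.800e+02  6.000e-02  6.514e+01] F [ 0.3  0.7 -0.3] T [-0.02 -0.03 -0.01] w 0.0853 t 0.1 j [63.   6.7 82.6 -0.  90.8 -2.2]
```

```bash
python3 -m inch '[0,0,-4,-38,35,2,70, 0,0,-8,-76,71,4,70, 0,0,-12,-114,107,6,70, 0,0,-16,-152,142,8,70, 0,0,-20,-190,178,10,70, 0,0,-24,-228,213,12,70, 0,0,-28,-266,249,14,70, 0,0,-33.3,-304,285,16,70]'; python3 -c "
from h import *
rel([.4695,.049,.2],98.4)"
```

```text
clock: 1.1
eef_pos: [0.4146, 0.2151, 0.2147]
orientation: [-180.0, 0.1, 98.6]
ft_force: [1.0, 1.0, 0.2]
gripper_width: 0.0701
shift [-172.4   29.5   14.8] turn [-0.04  0.05  0.22] | pos [0.4146 0.2151 0.2147] rpy [-1.7996e+02  5.0000e-02  9.8620e+01] F [1.  1.  0.2] T [ 0.06 -0.04 -0.04] w 0.0701 t 1.1 j [ 24.3 -19.8 108.3  -0.   91.5 -74.3]
```

```bash
python3 -m inch '[0,0,0,-45,8,4,70, 0,0,0,-90,16,8,70, 0,0,0,-135,24,12,70, 0,0,0,-172,29.5,15,70, 0,0,0,-172,29.5,50,70, 0,0,0,-172,29.5,85,70, 0,0,0,-172,29.5,110,70, 0,0,0,-172,29.5,121,70]'; python3 -c "
from h import *
rel([.4695,.049,.093],98.4)
cv2.imwrite('pics/s1.png',cv2.resize(snapshot('scene')[110:250,180:360],None,fx=4,fy=4))
cv2.imwrite('pics/t1.png',cv2.resize(snapshot('top')[210:330,190:370],None,fx=4,fy=4))"
```

```text
clock: 2.1
eef_pos: [0.4688, 0.0492, 0.0924]
orientation: [-179.9, 0.0, 98.6]
ft_force: [0.7, 0.1, -0.6]
gripper_width: 0.0699
shift [-0.3  0.7 -0.6] turn [-0.14  0.04  0.21] | pos [0.4688 0.0492 0.0924] rpy [-1.7986e+02  4.0000e-02  9.8610e+01] F [ 0.7  0.1 -0.6] T [-0.06  0.01  0.01] w 0.0699 t 2.1 j [ 2.900e+00 -1.540e+01  1.164e+02 -1.000e-01  7.910e+01 -9.570e+01]
```

View pics/s1.png

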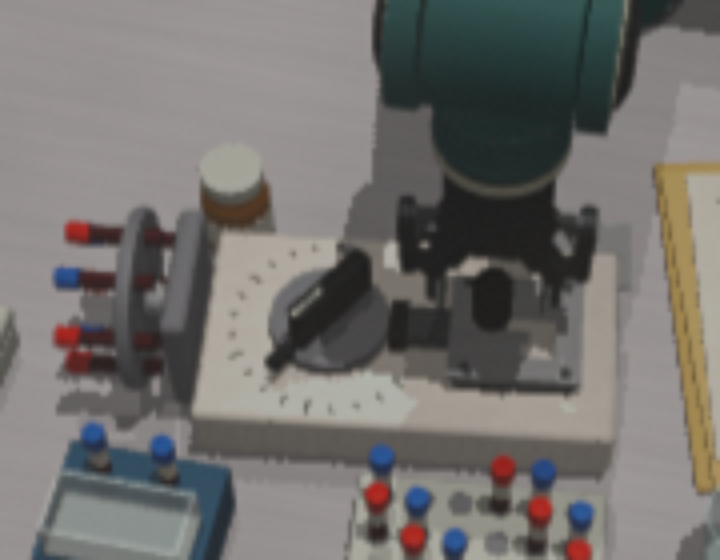

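View pics/t1.png

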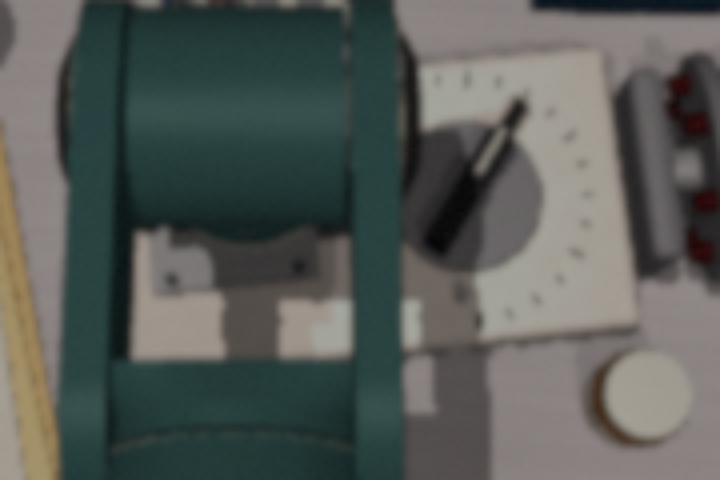

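Handle (scene crop ≈(490,295)) sits between the open fingers (≈(435,285), (555,280)), clear of the plate. Closing.

```bash
python3 -m inch '[0,0,0,0,0,0,35, 0,0,0,0,0,0,20, 0,0,0,0,0,0,20, 0,0,0,0,0,0,20, 0,0,0,0,0,0,20, 0,0,0,0,0,0,20, 0,0,0,0,0,0,20, 0,0,0,0,0,0,20]'; python3 -c "
from h import *
rel([.4695,.049,.093],98.4)"
```

```text
clock: 3.2
eef_pos: [0.4696, 0.0491, 0.0942]
orientation: [-180.0, 0.1, 98.6]
ft_force: [-0.4, -2.4, 6.8]
gripper_width: 0.029
shift [-0.1 -0.1  1.2] turn [-0.02  0.08  0.21] | pos [0.4696 0.0491 0.0942] rpy [-1.7998e+02  8.0000e-02  9.8610e+01] F [-0.4 -2.4  6.8] T [-0.4  -0.01  0.03] w 0.029 t 3.2 j [ 2.900e+00 -1.540e+01  1.163e+02 -1.000e-01  7.910e+01 -9.570e+01]
```

```bash
python3 -m inch '[0,0,0,8,0,0,20, 0,0,0,16,0,0,20, 0,0,0,24,0,0,20, 0,0,0,30,0,0,20, 0,0,0,35,0,0,20, 0,0,0,38,0,0,20, 0,0,0,38,0,0,20, 0,0,0,38,0,0,20]'; python3 -c "
from h import *
rel([.4696-.038*.148,.0491+.038*.989,.094],98.4)"
```

```text
clock: 4.2
eef_pos: [0.4641, 0.086, 0.0943]
orientation: [-180.0, 0.2, 98.6]
ft_force: [1.2, -8.7, -0.5]
gripper_width: 0.0283
shift [0.7 0.  0.3] turn [-0.01  0.18  0.2 ] | pos [0.4641 0.086  0.0943] rpy [-179.99    0.18   98.6 ] F [ 1.2 -8.7 -0.5] T [-1.46 -0.2  -0.01] w 0.0283 t 4.2 j [  7.5 -15.5 116.3  -0.2  79.2 -91.1]
```

```bash
python3 -m inch '[0,0,0,0.7,5,0,20, 0,0,0,0.7,10,0,20, 0,0,0,0.7,15,0,20, 0,0,0,0.7,20,0,20, 0,0,0,0.7,22.5,0,20, 0,0,0,0.7,22.5,0,20, 0,0,0,0.7,22.5,0,20, 0,0,0,0.7,22.5,0,20]'; python3 -c "
from h import *
rel([.4641+.989*.022,.086+.022*.148,.094],98.4)"
```

```text
clock: 5.2
eef_pos: [0.4863, 0.0892, 0.0943]
orientation: [-180.0, 0.3, 98.6]
ft_force: [1.2, -8.5, -1.4]
gripper_width: 0.0286
shift [ 0.1 -0.5  0.3] turn [-0.01  0.28  0.19] | pos [0.4863 0.0892 0.0943] rpy [-179.99    0.28   98.59] F [ 1.2 -8.5 -1.4] T [-1.31 -0.32  0.04] w 0.0286 t 5.2 j [  7.6 -12.3 113.7  -0.3  78.6 -90.9]
```

```bash
python3 -m inch '[0,0,0,-2,0,0,20, 0,0,0,-4,0,0,20, 0,0,0,-6,0,0,20, 0,0,0,-8,0,0,20, 0,0,0,-9.5,0,0,20, 0,0,0,-9.5,0,0,20, 0,0,0,-9.5,0,0,20, 0,0,0,-9.5,0,0,20]'; python3 -c "
from h import *
rel([.4641+.989*.022,.086+.022*.148,.094],98.4)"
```

```text
clock: 6.2
eef_pos: [0.4876, 0.0805, 0.0944]
orientation: [-180.0, 0.2, 98.6]
ft_force: [-0.8, 5.3, -2.2]
gripper_width: 0.0286
shift [ 8.9 -0.4  0.3] turn [-0.02  0.19  0.21] | pos [0.4876 0.0805 0.0944] rpy [-179.98    0.19   98.61] F [-0.8  5.3 -2.2] T [1.07 0.11 0.06] w 0.0286 t 6.2 j [  6.5 -12.3 113.8  -0.2  78.6 -92. ]
```

```bash
python3 -m inch '[0,0,0,0.8,0,0,29, 0,0,0,0.8,0,0,40, 0,0,0,0.8,0,0,60, 0,0,0,0.8,0,0,60, 0,0,0,0.8,0,-10,60, 0,0,0,0.8,0,-40,60, 0,0,0,0.8,0,-80,60, 0,0,0,0.8,0,-110,60]'; python3 -c "
from h import *
rel([.4878,-.0695,.2],62.6)"
```

```text
clock: 7.2
eef_pos: [0.4876, 0.0817, 0.2069]
orientation: [179.9, 0.2, 98.6]
ft_force: [0.4, -0.6, -0.4]
gripper_width: 0.06
shift [-149.5  -22.5    7.4] turn [ 0.15  0.16 36.01] | pos [0.4876 0.0817 0.2069] rpy [179.91   0.19  98.61] F [ 0.4 -0.6 -0.4] T [ 0.01  0.01 -0.01] w 0.06 t 7.2 j [  6.7 -16.  106.1  -0.2  89.8 -91.9]
```

```bash
python3 -m inch '[0,0,6,-30,-4,2,60, 0,0,12,-60,-9,3,60, 0,0,18,-90,-13,4,60, 0,0,24,-120,-18,5,60, 0,0,30,-149,-22,6,60, 0,0,36,-149.5,-22.5,7,60, 0,0,36,-149.5,-22.5,7,60, 0,0,36,-149.5,-22.5,7,60]'; python3 -c "
from h import *
rel([.4878,-.0695,.2],62.6)
cv2.imwrite('pics/s2.png',cv2.resize(snapshot('scene')[110:250,180:360],None,fx=4,fy=4))
cv2.imwrite('pics/t2.png',cv2.resize(snapshot('top')[210:330,190:370],None,fx=4,fy=4))"
```

```text
clock: 8.2
eef_pos: [0.4878, -0.0693, 0.2008]
orientation: [179.8, 0.1, 62.8]
ft_force: [-0.4, -0.1, -0.4]
gripper_width: 0.0597
shift [-0.2  0.1  0.8] turn [0.21 0.1  0.16] | pos [ 0.4878 -0.0693  0.2008] rpy [1.7979e+02 1.0000e-01 6.2760e+01] F [-0.4 -0.1 -0.4] T [ 0.06 -0.06  0.  ] w 0.0597 t 8.2 j [-11.  -16.2 106.8  -0.2  89.2 -73.7]
```

View pics/s2.png

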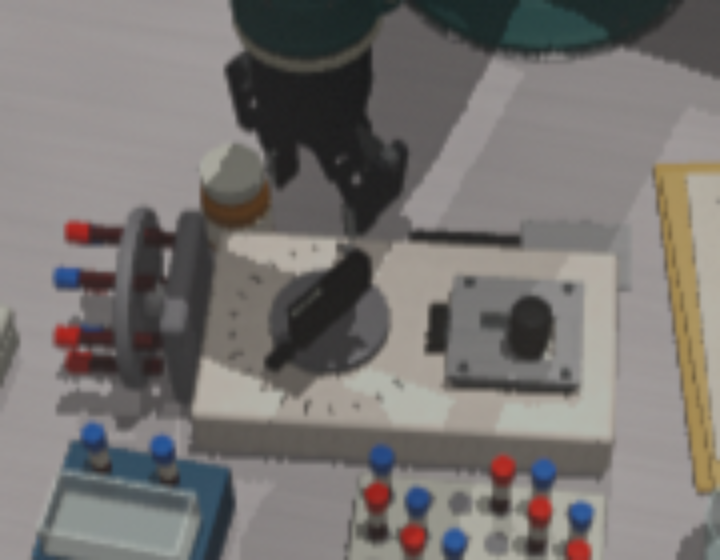

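View pics/t2.png

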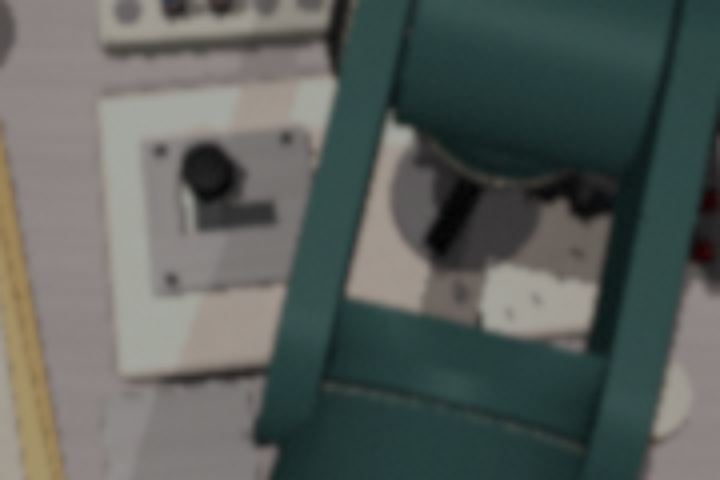

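Top crop: handle at ≈(207,172), in the notch, and the shoe has left the drum. Brake parked; descending on the knob bar.

```bash
python3 -m inch '[0,0,0,0,0,30,60, 0,0,0,0,0,60,60, 0,0,0,0,0,90,60, 0,0,0,0,0,110,60, 0,0,0,0,0,118,60, 0,0,0,0,0,118,40, 0,0,0,0,0,118,30, 0,0,0,0,0,118,30]'; python3 -c "
from h import *
rel([.4878,-.0695,.082],62.6)
cv2.imwrite('pics/s3.png',cv2.resize(snapshot('scene')[110:250,180:360],None,fx=4,fy=4))"
```

```text
clock: 9.3
eef_pos: [0.4884, -0.0696, 0.0835]
orientation: [179.7, 0.1, 62.7]
ft_force: [0.4, -0.5, 0.8]
gripper_width: 0.03
shift [-0.2 -0.6  1.5] turn [0.26 0.09 0.13] | pos [ 0.4884 -0.0696  0.0835] rpy [1.7974e+02 9.0000e-02 6.2730e+01] F [ 0.4 -0.5  0.8] T [ 0.02 -0.06 -0.01] w 0.03 t 9.3 j [-11.  -12.1 114.6  -0.2  77.3 -73.7]
```

View pics/s3.png

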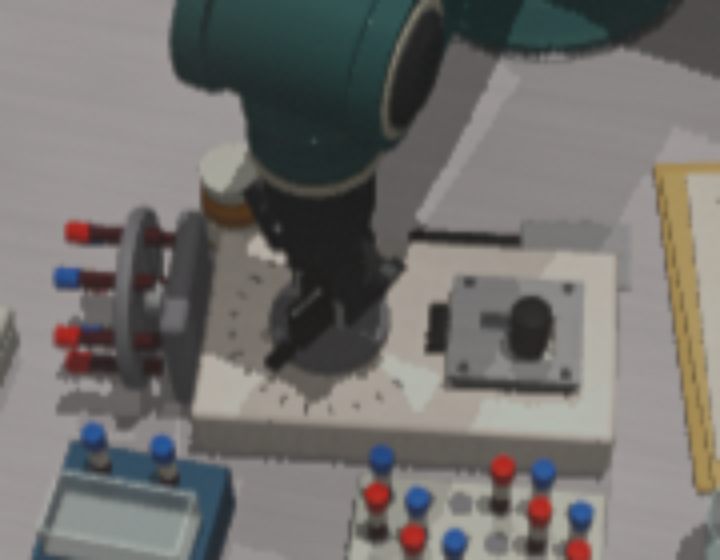

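```bash
python3 -m inch '[0,0,0,0,0,0,16, 0,0,0,0,0,0,8, 0,0,0,0,0,0,8, 0,0,0,0,0,0,8, 0,0,0,0,0,0,8, 0,0,0,0,0,0,8, 0,0,0,0,0,0,8, 0,0,0,0,0,0,8]'; python3 -c "
from h import *
rel([.4878,-.0695,.082],62.6)"
```

```text
clock: 10.35
eef_pos: [0.4885, -0.0696, 0.0837]
orientation: [179.7, 0.1, 62.7]
ft_force: [-0.7, 2.1, 5.4]
gripper_width: 0.0152
shift [-0.3 -0.7  1.7] turn [0.27 0.07 0.14] | pos [ 0.4885 -0.0696  0.0837] rpy [1.7973e+02 7.0000e-02 6.2740e+01] F [-0.7  2.1  5.4] T [0.35 0.19 0.09] w 0.0152 t 10.35 j [-1.100e+01 -1.210e+01  1.146e+02 -1.000e-01  7.730e+01 -7.370e+01]
```

```bash
python3 -m inch '[0,0,6,0,0,0,8, 0,0,12,0,0,0,8, 0,0,20,0,0,0,8, 0,0,28,0,0,0,8, 0,0,36,0,0,0,8, 0,0,44,0,0,0,8, 0,0,50,0,0,0,8, 0,0,50,0,0,0,8]'; python3 -c "
from h import *
rel([.4885,-.0696,.0837],62.6)"
```

```text
clock: 11.35
eef_pos: [0.4887, -0.0694, 0.0837]
orientation: [179.8, -0.2, 12.8]
ft_force: [2.3, 3.4, 0.2]
gripper_width: 0.0151
shift [-0.2  0.2  0. ] turn [  0.28  -0.08 -49.83] | pos [ 0.4887 -0.0694  0.0837] rpy [179.78  -0.19  12.77] F [2.3 3.4 0.2] T [ 0.52 -0.16 -0.05] w 0.0151 t 11.35 j [-1.100e+01 -1.210e+01  1.146e+02 -1.000e-01  7.720e+01 -2.370e+01]
```

```bash
python3 -m inch '[0,0,6,0,0,0,8, 0,0,14,0,0,0,8, 0,0,23,0,0,0,8, 0,0,32,0,0,0,8, 0,0,41,0,0,0,8, 0,0,50,0,0,0,8, 0,0,58,0,0,0,8, 0,0,60,0,0,0,8]'; python3 -c "
from h import *
rel([.4885,-.0696,.0837],-81.5)"
```

```text
clock: 12.35
eef_pos: [0.489, -0.0694, 0.0837]
orientation: [-179.9, -0.3, -47.2]
ft_force: [5.5, 1.5, 0.7]
gripper_width: 0.0152
shift [-0.2  0.5 -0. ] turn [-0.17 -0.27 34.29] | pos [ 0.489  -0.0694  0.0837] rpy [-179.92   -0.31  -47.21] F [5.5 1.5 0.7] T [ 0.33 -0.33  0.04] w 0.0152 t 12.35 j [-1.100e+01 -1.210e+01  1.146e+02 -1.000e-01  7.720e+01  3.630e+01]
```

```bash
python3 -m inch '[0,0,6,0,0,0,8, 0,0,12,0,0,0,8, 0,0,18,0,0,0,8, 0,0,23,0,0,0,8, 0,0,27,0,0,0,8, 0,0,29.5,0,0,0,8, 0,0,31,0,0,0,8, 0,0,31,0,0,0,8]'; python3 -c "
from h import *
rel([.4885,-.0696,.0837],-81.5)"
```

```text
clock: 13.35
eef_pos: [0.4891, -0.0695, 0.0837]
orientation: [-179.8, -0.2, -78.1]
ft_force: [5.7, -0.9, 1.0]
gripper_width: 0.015
shift [-0.   0.6  0. ] turn [-0.25 -0.23  3.37] | pos [ 0.4891 -0.0695  0.0837] rpy [-179.75   -0.24  -78.13] F [ 5.7 -0.9  1. ] T [ 0.14 -0.29 -0.07] w 0.015 t 13.35 j [-1.100e+01 -1.210e+01  1.146e+02 -1.000e-01  7.720e+01  6.720e+01]
```

Creeping to the stop and watching torque.

```bash
python3 -m inch '[0,0,0.5,0,0,0,8, 0,0,1,0,0,0,8, 0,0,1.5,0,0,0,8, 0,0,2,0,0,0,8, 0,0,2.5,0,0,0,8, 0,0,3,0,0,0,8, 0,0,3,0,0,0,8, 0,0,3,0,0,0,8]'; python3 -c "
from h import *
rel([.4885,-.0696,.0837],-81.5)"
```

```text
clock: 14.35
eef_pos: [0.4891, -0.0695, 0.0837]
orientation: [-179.7, -0.2, -81.1]
ft_force: [4.6, -1.0, -0.8]
gripper_width: 0.015
shift [-0.   0.6  0. ] turn [-0.26 -0.23  0.37] | pos [ 0.4891 -0.0695  0.0837] rpy [-179.74   -0.23  -81.13] F [ 4.6 -1.  -0.8] T [ 0.08 -0.25  0.26] w 0.015 t 14.35 j [-1.100e+01 -1.210e+01  1.146e+02 -1.000e-01  7.720e+01  7.020e+01]
```

```bash
python3 -m inch '[0,0,0.4,0,0,0,8, 0,0,0.8,0,0,0,8, 0,0,1.2,0,0,0,8, 0,0,1.6,0,0,0,8, 0,0,2,0,0,0,8, 0,0,2,0,0,0,8, 0,0,2,0,0,0,8, 0,0,2,0,0,0,8]'; python3 -c "
from h import *
rel([.4885,-.0696,.0837],-81.5)"
```

```text
clock: 15.35
eef_pos: [0.4893, -0.0696, 0.0838]
orientation: [-179.7, -0.2, -83.1]
ft_force: [5.5, -1.1, -1.5]
gripper_width: 0.0152
shift [-0.1  0.8  0.1] turn [-0.29 -0.25 -1.56] | pos [ 0.4893 -0.0696  0.0838] rpy [-179.71   -0.25  -83.06] F [ 5.5 -1.1 -1.5] T [-0.07 -0.64  1.66] w 0.0152 t 15.35 j [-1.100e+01 -1.210e+01  1.146e+02 -1.000e-01  7.720e+01  7.210e+01]
```

```bash
python3 -m inch '[0,0,-0.7,0,0,0,8, 0,0,-1.3,0,0,0,8, 0,0,-1.3,0,0,0,18, 0,0,-1.3,0,0,0,40, 0,0,-1.3,0,0,0,60, 0,0,-1.3,0,0,-10,60, 0,0,-1.3,0,0,-55,60, 0,0,-1.3,0,0,-110,60]'; python3 -c "
from h import *
rel([.3,.4,.28],-20)"
```

```text
clock: 16.35
eef_pos: [0.4881, -0.0691, 0.195]
orientation: [-179.8, -0.2, -81.8]
ft_force: [0.7, -0.9, 0.1]
gripper_width: 0.0602
shift [-490.8  118.7  -87.4] turn [ -0.07  -0.32 -61.76] | pos [ 0.4881 -0.0691  0.195 ] rpy [-179.79   -0.23  -81.76] F [ 0.7 -0.9  0.1] T [-0.    0.   -0.04] w 0.0602 t 16.35 j [-1.090e+01 -1.610e+01  1.073e+02 -1.000e-01  8.850e+01  7.080e+01]
```

Moving the arm aside to inspect.

```bash
python3 -m inch '[0,0,0,-20,5,-15,60, 0,0,-4,-60,15,-40,60, 0,0,-8,-105,27,-60,60, 0,0,-12,-150,40,-80,60, 0,0,-16,-195,50,-85,60, 0,0,-20,-240,60,-85,60, 0,0,-24,-285,60,-85,60, 0,0,-24,-310,60,-85,60]'; python3 -c "
from h import *
rel([.3,.4,.28],-20)
cv2.imwrite('pics/s4.png',cv2.resize(snapshot('scene')[140:240,190:350],None,fx=5,fy=5,interpolation=2))
cv2.imwrite('pics/t4.png',cv2.resize(snapshot('top')[210:320,200:360],None,fx=5,fy=5,interpolation=2))
cv2.imwrite('pics/t4f.png',snapshot('top'))"
```

```text
clock: 17.35
eef_pos: [0.3827, 0.2314, 0.2784]
orientation: [-179.9, -0.3, -57.6]
ft_force: [0.6, 0.0, -0.5]
gripper_width: 0.0599
shift [-186.6  -20.6   -2.5] turn [ 1.000e-02 -2.900e-01 -3.759e+01] | pos [0.3827 0.2314 0.2784] rpy [-179.92   -0.28  -57.59] F [ 0.6  0.  -0.5] T [-0.01 -0.01  0.01] w 0.0599 t 17.35 j [ 28.1 -23.  104.8  -0.3  98.   85.6]
```

View pics/s4.png

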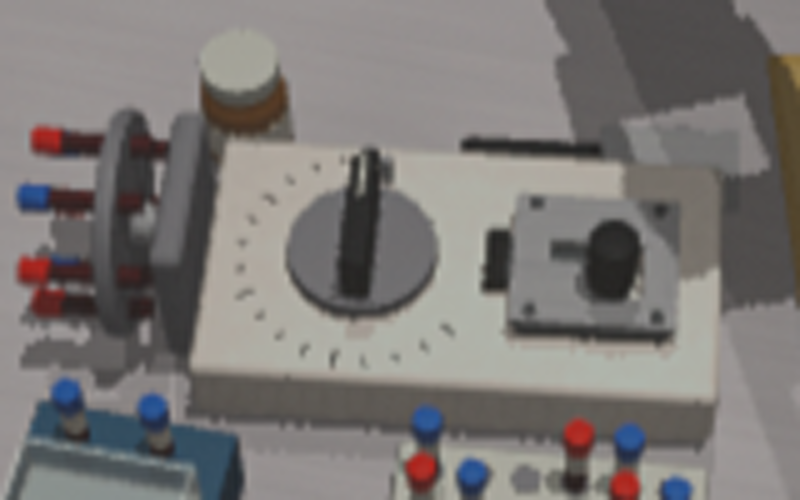

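View pics/t4.png

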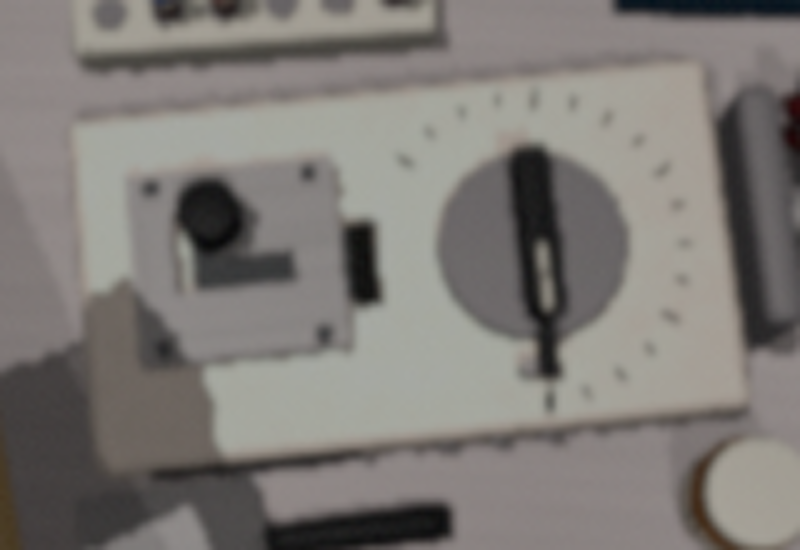

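View pics/t4f.png

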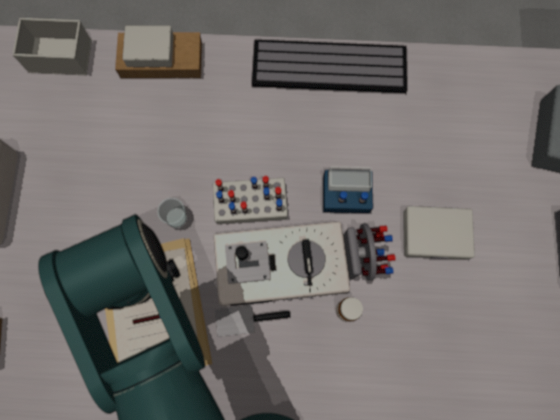

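The lug (top crop ≈(548,365)) sits beside the post (≈(527,368)) under the zero tick, the handle is still in the notch, and nothing else has moved. Checking the knob angle numerically.

```bash
python3 - <<'E'
from m import *
b=W(0,-.07,.079)
for nm,f,n,p,z in(("lug tip",zt,"top",(548,374),.079),("tail top",zt,"top",(529,150),.114),("lug-end of bar",zt,"top",(545,315),.114),("tail sc",zs,"scene",(354,297),.09)):
    a=onz(n,f(p),z); v=(a-b)[:2]; print(nm,np.linalg.norm(v),np.degrees(np.arctan2(v[1],v[0])-yaw))
a=onz("top",zt((529,150)),.114)-onz("top",zt((545,315)),.114); print("bar dir",np.degrees(np.arctan2(a[1],a[0])-yaw), np.degrees(np.arctan2(a[1],a[0])))
a=onz("top",zt((527,362)),.084);print("post",a-W(-.059,-.07,.084))
t=onz("top",zt((548,374)),.079);print("gap post-lug",np.linalg.norm(t-a))
E
python3 - <<'E'
import cv2
for n,(r,c) in {"t4":((320,400),(480,600)),"s4":((130,210),(320,420))}.items():
    a=cv2.imread(f"pics/{n}.png")[r[0]:r[1],c[0]:c[1]]; cv2.imwrite(f"pics/{n}z.png",cv2.resize(a,None,fx=5,fy=5))
E
```

```text
top (np.float64(0.477112971793421), np.float64(0.000281079603442657), np.float64(0.14483509324435415), array([0.00394765, 0.00292029, 0.00459948, 0.00424494]))
scene (np.float64(0.4803759931348068), np.float64(-0.0007956691209211973), np.float64(0.15330021756911807), array([0.00344849, 0.00205639, 0.00325169, 0.00325594]))
lug tip 0.060561449828144855 -181.47913784116878
tail top 0.038277167576943764 1.9057648525758797
lug-end of bar 0.03764573058706776 -184.21855244688302
tail sc 0.049035838359052515 -0.7661534051511221
bar dir -1.1309021044681453 7.167537463817089
post [2.75945959e-03 1.14728519e-02 6.93889390e-17]
gap post-lug 0.012179166111777912
```

View pics/t4z.png

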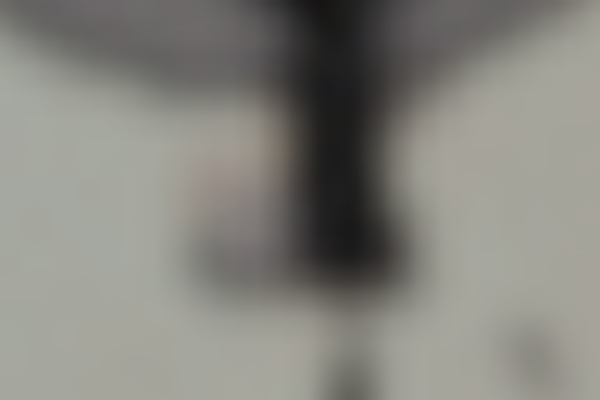

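```bash
python3 -c "
from cell import env
print(env.sign_off())"
```

```text
the job is handed in; nothing more can be done
None
```

The brake is parked off in its notch and the reset knob is back against its zero stop. The job was handed in at about 17.5 s of the 72 s allowed.

**What I did:**
- **Brake:** I gripped the handle, drew it about 37 mm along the slot and about 22 mm sideways, then let it back into the notch and released it.
- **Knob:** With the brake off, I turned the knob clockwise about 144° in a single grasp. I stopped when the wrist torque rose to about 1.7 N m at the stop, then eased back 1.3° and let go.

**Last checks:**
- **Brake:** The final pictures show the handle still in the notch and the rubber shoe clear of the drum.
- **Knob:** The lug lies against the stop post under the zero tick. The bar's direction measured about 1° from zero. Single-point readings disagreed by up to about 4°, because the camera resolves too little for better.
- **Bench:** In the last top view nothing else had visibly moved, though the arm was over part of the folders. The gripper was open and touching nothing.

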